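Feel out the slot in the turntable's rim and press the brake release key

TASK

Let off the brake of the cast iron turntable: touch a fingertip to the top of its raised rim beside one of the two brass studs, run it lightly along the rim towards the other stud until you feel the slot, then press the key inside the slot fully down. It stays down by itself; take the hand away, and leave the mallet head and everything else on the bench where it lies.

Things in the scene. Friction and masses are not known exactly. Their poses are not given: they have to be found in the camera images.
- turntable: dark cast iron turntable screwed to the bench, foot 352 mm across. Origin on its axis at bench level, z up; its -x side is the front, facing roughly to the robot. The round plate (312 mm across, surface 40 mm above the bench, cork disc 232 mm across on it up to 43 mm) is held by the brake and does not turn
- rim_center (a point): point on the turntable's axis, level with the flat top of the raised rim (56 mm above the bench). The rim is 25 mm wide (radius 130 to 155 mm). One slot 48 mm long is cut across its full width, open inside and outside, somewhere on the front part between the studs, its middle at most 42 degrees from the front; its place is not given and changes
- stud_left (a point): point on top of the rim (middle of its width, 56 mm above the bench) beside the left brass stud. The stud (14 mm thick, top 42 mm above the bench) stands just outside the rim, 70 degrees from the front towards the turntable's +y
- stud_right (a point): the same beside the right brass stud, 70 degrees from the front towards the turntable's -y
- release_key (a joint): travel of the iron key in the rim's slot, m: 0 = up (brake on), 0.006 = fully down (brake off). A flat pad 24 mm across the rim by 44 mm along it, in worn, slightly brighter iron, fills the slot's floor; its top is 8 mm below the rim's top when up, 14 mm when down. It moves straight down against about 5 N of friction and stays where it is left (no spring)
- head_center (a point): centre of the lacquered oak mallet head, 190 mm long (its y), 58 by 58 mm, with two brass bands, lying loose on the cork towards the back of the plate, roughly across the front direction; level, its top 101 mm above the bench
- ferrule: brass ferrule, tube 38 mm across, 30 mm high, standing on the bench beside the turntable; origin at the centre of its underside
- wedge: green-painted hickory wedge, 90 mm long (x), 22 to 8 mm wide, 28 mm high, lying on the bench; origin at the centre of its underside
- sanding_block: cork sanding block 90 x 50 x 32 mm on the bench; origin at the centre of its underside
- spokeshave: steel spokeshave body, 268 mm long (x), 44 mm wide, 32 mm high, on the bench at the right; origin at the centre of its underside
- jar: closed amber lacquer jar, 64 mm across, 85 mm high, on the bench at the left; origin at the centre of its underside
- screwdriver: screwdriver lying on the bench at the left, along its x; origin under its middle

How it is judged:
On the way, in this order (a step that is already met when the one before it is completed fails the run):
1. a fingertip touches the rim beside one of the studs (within 30 mm), not the key, which is still up (contact force between the fingers and turntable above 0.5 N and (horizontal distance between the grasp point and stud_left below 0.03 m or horizontal distance between the grasp point and stud_right below 0.03 m) and contact force between the fingers and release_key below 0.1 N and value of joint release_key below 0.001 m), for 0.05 s.
2. a fingertip touches the rim farther along, more than 40 mm from both studs, not the key, which is still up (contact force between the fingers and turntable above 0.5 N and horizontal distance between the grasp point and stud_left above 0.04 m and horizontal distance between the grasp point and stud_right above 0.04 m and horizontal distance between the grasp point and turntable between 0.115 and 0.17 m and contact force between the fingers and release_key below 0.1 N and value of joint release_key below 0.001 m), for 0.05 s.
3. the release key is pressed fully down by the fingers (value of joint release_key above 0.005 m and contact force between the fingers and release_key above 0.5 N), for 0.1 s.
At the end, for the whole second after the job is handed in: the release key is down by more than 5 of its 6 mm and stays there; the mallet head lies within 15 mm of where it was; the other loose things lie within 20 mm of where they were (value of joint release_key above 0.005 m and not (distance of head_center from where it was at the start of the episode above 0.015 m) and not (distance of ferrule from where it was at the start of the episode above 0.02 m) and not (distance of wedge from where it was at the start of the episode above 0.02 m) and not (distance of sanding_block from where it was at the start of the episode above 0.02 m) and not (distance of spokeshave from where it was at the start of the episode above 0.02 m) and not (distance of jar from where it was at the start of the episode above 0.02 m) and not (distance of screwdriver from where it was at the start of the episode above 0.02 m)); the robot touches nothing.
It fails at once if the mallet head is lifted, carried or shoved (more than 15 mm) (distance of head_center from where it was at the start of the episode above 0.015 m).
It fails at once if another loose thing is lifted or disturbed (more than 20 mm) (distance of any of ferrule, wedge, sanding_block, spokeshave, jar, screwdriver from where it was at the start of the episode above 0.02 m).
It fails at once if the turntable is pushed hard instead of lightly (over 60 N) (contact force between the fingers and turntable above 60 N).
It also fails if it takes over 64 s, if anything falls off the work surface, if the arm or the gripper's body presses on something with over 40 N, if the wrist force passes 120 N, or if a joint passes its speed limit or range.

ROBOT

A 7-joint arm with a two-finger parallel gripper is mounted at the origin on the work surface. World frame = base frame: x ahead of the robot, y to its left, z up, the work surface at z = 0. Lengths are in m, angles in rad, forces in N, time in s.
With the tool pointing down it reaches from about 0.4 to 0.85 m from the base axis. Payload 10.4 kg.
Tool frame: the origin (TCP) lies between the finger pads; the fingertips stand 19 mm ahead of it and the grasp point (between the pads) is the TCP; z points along the fingers, x is the direction in which the jaws open and shut, and the axes are right-handed (so a half turn about z gives the same grasp; the last joint's range is limited). The gripper opens to 87 mm and grips with 3 to 60 N. Pads are 19 mm wide; open, the fingers measure 117 mm over their backs; the gripper's body (75 mm by 190 mm) begins 51 mm behind the grasp point.
Start: joints at [-1.288, 0.332, -0.065, 1.46, 0.022, 1.35, -0.088], TCP at [0.188, 0.596, 0.242] pointing down, gripper open.
Joint ranges: [-2.6, 2.6], [-0.5, 2.12], [-1.47, 1.34], [0.16, 2.42], [-1.27, 4.41], [0.06, 2.06], [-2.6, 2.6]. Speed limits (rad/s): [2.22, 2.22, 2.79, 2.79, 3.14, 3.14, 3.14].

INTERFACE

Orientations are given as a unit quaternion [x, y, z, w].
In Python, from bench import * gives the robot as it stands.
- The arm moves only by the tool step_arm, never from a script. Its argument "commands" is a list of rows, each a list of 6 numbers: the shift along the tool's x, y, z in m, then the turn, a rotation vector about the tool's x, y, z in rad. In form: [[tx, ty, tz, rx, ry, rz], ...]. A call has 1 to 12 rows; each row shifts and turns the commanded pose from where the row before left it, along the tool's axes as they then stand; what a row does not reach is not made up. A row lasts 1/10 s, in which the tool goes at most 50 mm and 8.59 degrees, less where a joint would pass 70% of its speed; a pose out of reach is approached as far as the arm can. A call with a gripper value outside its range is refused whole. "gripper" is the opening, from 0 (shut) to 1 (fully open), set as the call begins (left out, the last holds). The fingers move at their own pace and stop on an object; "grip_force" is the grip in N (left out, the last holds). Time passes only in rows, so rows that do not move let the fingers close. It gives the time, the measured TCP pose, the force and the opening at its end, in the units of the state.
- read_state(): the state, without advancing time (a new reading comes with each control period).
- camera(name): name is "scene" or "top" or "wrist"; returns the picture (384x512x3 uint8, red, green, blue); there is no depth.
- get_calibration(name): a dict with "fx", "fy", "cx", "cy" (pixels), "R" (3x3) and "t" (3): a world point X has camera coordinates R X + t. Camera axes: x right, y down, z forward; pixel columns grow to the right and rows downward; lengths in m; the calibration is good to about 2 mm. A picture is of the moment at which its call begins: read the wrist's pose just before it. get_calibration takes no time and is no camera call; for the wrist camera it gives the pose at the moment of the call.
- close_job(): hands the job in, once; it reports no verdict.
The state is a dict: "time": time; "joint_positions": joint angles; "joint_vel": joint speeds; "joint_torque": joint torques, N m; "ee_pos": TCP position; "eef_rot": TCP orientation; "ft_force": force on the tool from outside, world axes, zero at the start; "torque": the same for the moment, N m; "width": finger opening in m.
Only numpy, scipy, OpenCV 4.12 (cv2) and the standard library are available. Lean on these libraries where they do the work, as an engineer would, in place of code of your own. Each camera call takes 0.05 s, during which the arm holds its last target. There are 200 camera calls.

## Working session

There is one attempt and no reset: what is moved stays moved. The work goes in short steps, Python scripts to look and compute and a tool call to move; the robot and the scene stay as the last step left them, time stands still between calls to the robot, and variables do not carry over. Pictures are saved under pics/ and viewed, on a budget of 10 in all, crops included, one or two more only if the job needs it, and the job is handed in when it is done.

Besides the shell and the picture viewer there is one more tool, called as a command line: name --pt "numbers of a row" for each row, then --argument value for the rest. step_arm: Moves the arm, as the interface text tells. Its arguments: {"type":"object","properties":{"commands":{"type":"array","items":{"type":"array","items":{"type":"number"}}},"gripper":{"type":"number"},"grip_force":{"type":"number"}},"required":["commands"]}

```bash
ls; mkdir -p pics; python3 - <<'E'
from bench import *
import cv2,numpy as np
s=read_state();print(s)
for n in ["top","scene"]:
    c=get_calibration(n);print(n,c)
    cv2.imwrite(f"pics/{n}0.png",cv2.resize(camera(n)[:,:,::-1],(800,600),interpolation=cv2.INTER_CUBIC))
E
```

```text
pics
{'time': 0.0, 'joint_positions': array([-1.28757653,  0.33287682, -0.06471575,  1.46097169,  0.02160206,
        1.34988365, -0.08851493]), 'joint_vel': array([ 5.07141554e-04, -1.10109800e-03,  4.86612605e-04, -9.87240521e-04,
       -6.40305994e-05,  6.29751774e-04, -1.13341419e-03]), 'joint_torque': array([ 3.43227284e-04, -6.23243380e+01,  2.50571757e-02, -3.89911759e+01,
       -6.12956216e-02,  3.95332847e-02,  1.50253636e-04]), 'ee_pos': array([0.18805718, 0.5956488 , 0.24073637]), 'eef_rot': array([ 8.06552334e-01,  5.91162255e-01, -5.62638558e-04,  4.52285953e-04]), 'ft_force': array([ 0.06140152, -0.55371804, -0.99073036]), 'torque': array([ 0.00834522, -0.03112615,  0.0224576 ]), 'width': 0.08710553021838191}
top {'fx': 493.7500118315661, 'fy': 493.7500118315661, 'cx': 260.3517905400221, 'cy': 193.92923873962502, 'R': array([[ 0.00768388, -0.9999644 , -0.00348615],
       [-0.99875394, -0.00750257, -0.04933847],
       [ 0.04931056,  0.00386091, -0.99877603]]), 't': array([-0.00578886,  0.50004621,  1.71486001])}
scene {'fx': 464.15591878639043, 'fy': 464.15591878639043, 'cx': 259.7457142049689, 'cy': 195.32521472061137, 'R': array([[ 0.11541185,  0.99317028,  0.01711427],
       [ 0.57227471, -0.05239907, -0.81838621],
       [-0.81190009,  0.10424553, -0.57441371]]), 't': array([-0.04961778, -0.24164625,  1.86511103])}
```

View pics/top0.png

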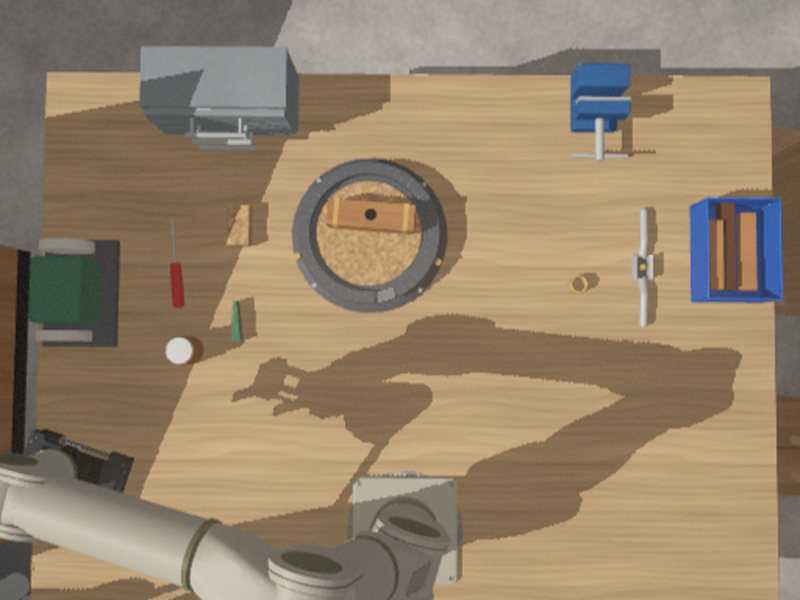

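View pics/scene0.png

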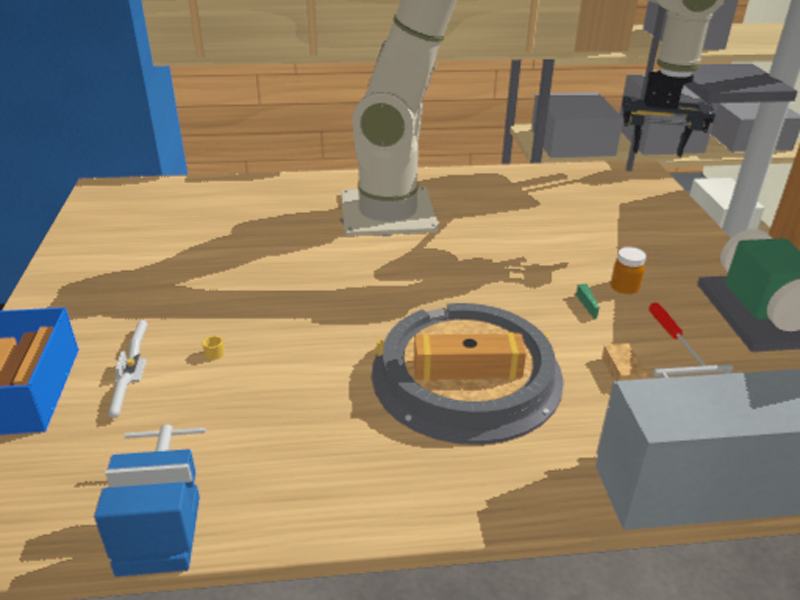

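The top view shows the turntable at about (370,236), with brass studs at about (298,256) and (438,262) and the slot or key near (386,295). I'll enlarge that area.

```bash
cat > h.py <<'E'
import numpy as np
def ray(c,u,v,z):
    R,t=np.array(c["R"]),np.array(c["t"]); o=-R.T@t
    d=R.T@np.array([(u-c["cx"])/c["fx"],(v-c["cy"])/c["fy"],1.]); return o+d*(z-o[2])/d[2]
def proj(c,X):
    p=np.array(c["R"])@np.array(X)+c["t"]; return c["fx"]*p[0]/p[2]+c["cx"],c["fy"]*p[1]/p[2]+c["cy"]
E
python3 - <<'E'
from bench import *
import cv2
im=camera("top")[95:205,180:300,::-1]
cv2.imwrite("pics/crop.png",cv2.resize(im,None,fx=5.4,fy=5.4,interpolation=cv2.INTER_CUBIC))
E
```

```text
(no output)
```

View pics/crop.png

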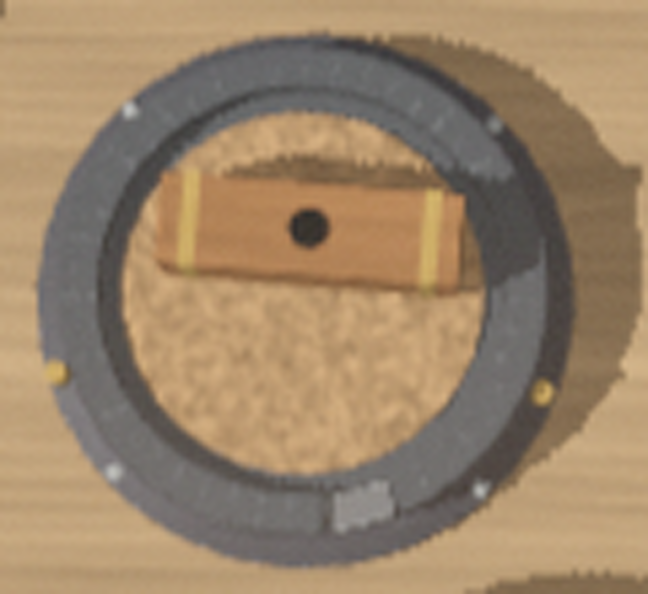

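```bash
python3 - <<'E'
from bench import *
from h import *
c=get_calibration("top")
P=lambda u,v,z: ray(c,180+(u+.5)/5.4-.5,95+(v+.5)/5.4-.5,z)
for z in(0,.012): print("foot",z,P(305.5,302,z), P(573,302,z)-P(38,302,z))
co=P(304.5,292,.043);print("cork",co)
L,R=P(57,372,.042),P(543,392,.042);k=P(362,506,.048)
print(L,R,np.linalg.norm(L-R),"exp",2*.162*np.sin(np.radians(70)),k)
m=(L+R)/2;d=(R-L)[:2]/np.linalg.norm((R-L)[:2]); f=np.array([d[1],-d[0]]) 
if f[0]>0:f=-f
C=m[:2]-f*.162*np.cos(np.radians(70));print("C from studs",C,"front",np.degrees(np.arctan2(f[1],f[0])))
for C in(C,co[:2]):
  for n,X in(("L",L),("R",R),("key",k)):
    v=X[:2]-C;print(n,np.linalg.norm(v),np.degrees(np.arctan2(v[1],v[0]))%360)
s=read_state();from scipy.spatial.transform import Rotation as Ro
print(Ro.from_quat(s["eef_rot"]).as_matrix())
E
```

```text
foot 0 [0.6538593  0.08483186 0.        ] [ 0.00252611 -0.3506862   0.        ]
foot 0.012 [0.6522089  0.08418614 0.012     ] [ 0.00250866 -0.34826407  0.        ]
cork [0.65436905 0.08322236 0.043     ]
[0.60196676 0.24091372 0.042     ] [ 0.59141188 -0.06962542  0.042     ] 0.3107184605858332 exp 0.3044604091346343 [0.5172945  0.04506052 0.048     ]
C from studs [0.65206461 0.083762  ] front 178.05333012717773
L 0.16494379422882288 107.6815805207187
R 0.16494379422882288 248.42507973363678
key 0.14021693211108904 196.02230288494562
L 0.16617029030032204 108.38212031906905
R 0.16530591882749968 247.6135052542297
key 0.14228758847897768 195.55731267199005
[[ 3.01064699e-01  9.53603678e-01 -2.68854226e-04]
 [ 9.53603149e-01 -3.01064815e-01 -1.00537098e-03]
 [-1.03966801e-03  4.63014751e-05 -9.99999458e-01]]
```

Centre ≈ (0.653, 0.084), the front faces about 178°, and the key is at about 196°. That puts the key at (0.516, 0.045), close to the robot's side, which agrees with the sizes given. I'll close the gripper, line up the jaw axis with the radius at the key, and go above it to refine with the wrist camera.

step_arm --pt "0 0 0 0 0 0.141" --pt "0 0 0 0 0 0.141" --pt "0 0 0 0 0 0.141" --pt "0 0 0 0 0 0.141" --pt "0 0 0 0 0 0.141" --pt "0 0 0 0 0 0.141" --pt "0 0 0 0 0 0.141" --pt "0.0098 0.0365 0 0 0 0" --pt "0.0098 0.0365 0 0 0 0" --pt "0.0098 0.0365 0 0 0 0" --pt "0.0098 0.0365 0 0 0 0" --pt "0.0098 0.0365 0 0 0 0" --gripper 0 --grip_force 5

```text
time: 1.35
ee_pos: [0.2859, 0.4324, 0.2413]
eef_rot: [0.99, 0.139, -0.0, 0.0]
ft_force: [0.5, -0.3, -0.7]
width: 0.0025
```

step_arm --pt "0.0098 0.0365 0 0 0 0" --pt "0.0098 0.0365 0 0 0 0" --pt "0.0098 0.0365 0 0 0 0" --pt "0.0098 0.0365 0 0 0 0" --pt "0.0098 0.0365 0 0 0 0" --pt "0.0098 0.0365 0 0 0 0" --pt "0.0098 0.0365 0 0 0 0" --pt "0.0098 0.0365 0 0 0 0" --pt "0.0098 0.0365 0 0 0 0" --pt "0.0098 0.0365 0 0 0 0" --pt "0.0098 0.0365 0 0 0 0" --pt "0.0098 0.0365 0 0 0 0"

```text
time: 2.55
ee_pos: [0.5191, 0.0437, 0.2416]
eef_rot: [0.99, 0.139, 0.0, -0.0]
ft_force: [0.3, 0.2, 0.7]
width: 0.0005
```

```bash
python3 - <<'E'
from bench import *
from h import *
import cv2
from scipy.spatial.transform import Rotation as Ro
s=read_state();print(s["time"],s["ee_pos"],s["ft_force"],s["width"],s["joint_positions"]);print(Ro.from_quat(s["eef_rot"]).as_matrix())
c=get_calibration("wrist");im=camera("wrist");np.save("w1.npy",c,allow_pickle=True)
cv2.imwrite("pics/w1.png",cv2.resize(im[:,:,::-1],(800,600),interpolation=cv2.INTER_CUBIC))
print([np.round(np.array(proj(c,X))*800/512) for X in((.516,.045,.048),(.6,-.048,.056))])
E
```

```text
2.55 [0.51911962 0.04366783 0.24158165] [0.26907206 0.19916365 0.70166606] 0.0005264254109561525 [-0.74159426  0.09774746  0.61417318  1.76299393 -0.05870725  1.29884748
  0.16433032]
[[ 9.61543084e-01  2.74654075e-01  1.90959252e-04]
 [ 2.74654012e-01 -9.61543073e-01  3.04381509e-04]
 [ 2.67215168e-04 -2.40228210e-04 -9.99999935e-01]]
[array([397., 275.]), array([478., 437.])]
```

View pics/w1.png

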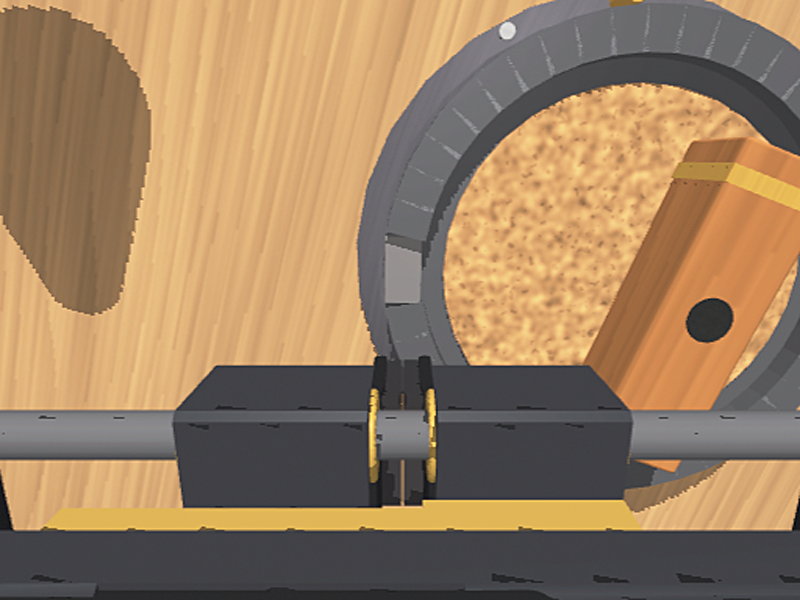

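The wrist view shows the key pad at x 386–421, y 245–304, centred near (404,275). My projected estimate was (397,275), so they agree to a few millimetres. Refining now.

```bash
python3 - <<'E'
from h import *
c=np.load("w1.npy",allow_pickle=True).item()
P=lambda u,v,z: ray(c,(u+.5)*.64-.5,(v+.5)*.64-.5,z)
C=np.array([.653,.0837])
for n,a in {"pad":(404,275,.048),"padfar":(403,248,.048),"slotfar":(405,239,.056),"slotnear":(404,304,.056),"rim_out":(385,270,.048),"rim_in":(422,280,.048)}.items():
    X=P(*a);v=X[:2]-C;print(n,X.round(4),np.linalg.norm(v).round(4),np.degrees(np.arctan2(v[1],v[0])).round(1)%360)
E
```

```text
pad [0.5199 0.0463 0.048 ] 0.1382 195.7
padfar [0.5145 0.0631 0.048 ] 0.1401 188.5
slotfar [0.5137 0.0701 0.056 ] 0.1399 185.6
slotnear [0.5247 0.0297 0.056 ] 0.1392 202.8
rim_out [0.5072 0.0461 0.048 ] 0.1505 194.5
rim_in [0.5321 0.0464 0.048 ] 0.1265 197.2
```

step_arm --pt "0.0121 0.0266 0 0 0 0" --pt "0.0121 0.0266 0 0 0 0" --pt "0.0121 0.0266 0 0 0 0" --pt "0.0121 0.0266 0 0 0 0" --pt "0 0 0.03 0 0 0" --pt "0 0 0.03 0 0 0" --pt "0 0 0.03 0 0 0" --pt "0 0 0.03 0 0 0" --pt "0 0 0.03 0 0 0" --pt "0 0 0.01 0 0 0" --pt "0 0 0 0 0 0" --pt "0 0 0 0 0 0"

```text
time: 3.8
ee_pos: [0.5951, -0.0441, 0.0827]
eef_rot: [0.99, 0.139, 0.001, 0.0]
ft_force: [0.7, -0.0, 0.7]
width: 0.0004
```

step_arm --pt "0 0 0.002 0 0 0" --pt "0 0 0.002 0 0 0" --pt "0 0 0 0 0 0"

```text
time: 4.1
ee_pos: [0.5945, -0.0438, 0.0779]
eef_rot: [0.99, 0.139, 0.0, -0.0]
ft_force: [0.1, 0.0, 0.1]
width: 0.0004
```

```bash
python3 - <<'E'
from bench import *
import cv2
s=read_state();print(s["time"],s["ee_pos"],s["ft_force"],s["joint_positions"])
cv2.imwrite("pics/s2.png",cv2.resize(camera("scene")[150:310,200:400,::-1],(800,600) and (750,600),interpolation=cv2.INTER_CUBIC))
E
```

```text
4.1 [ 0.5945467  -0.04380135  0.07789357] [0.13106226 0.047987   0.07379061] [-0.49798639  0.46927002  0.62257049  1.74670043 -0.3139097   1.02604873
  0.51618896]
```

View pics/s2.png

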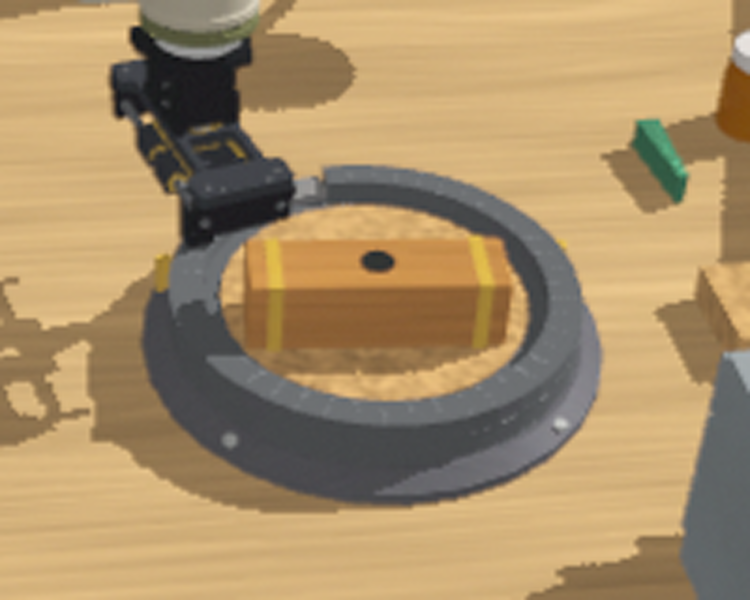

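The finger stands over the rim near the right stud: tip at about (200,242), stud at about (163,270). It looks a bit farther from the stud than I computed, so I'll check by projection.

```bash
python3 - <<'E'
from bench import *
from h import *
c=get_calibration("scene")
C=np.array([.655,.084]);e=lambda a:np.array([np.cos(np.radians(a)),np.sin(np.radians(a))])
for n,X in {"stud":[*(C+.162*e(248)),.042],"rimpt":[*(C+.1425*e(248)),.056],"tip":[.5945,-.0438,.059]}.items():
    u,v=proj(c,X);print(n,X,(u-200)*3.75,(v-150)*3.75)
E
```

```text
stud [np.float64(0.5943137318666223), np.float64(-0.06620378443981954), 0.042] 164.72914680314815 256.9771898945097
rimpt [np.float64(0.6016185604382325), np.float64(-0.048123699275767165), 0.056] 188.93451696806085 247.07511375507423
tip [0.5945, -0.0438, 0.059] 193.61611752294442 238.06752608556167
```

The projection agrees with the picture: predicted stud top (165,257), predicted tip (194,238). Now for a light touch.

step_arm --pt "0 0 0.001 0 0 0" --pt "0 0 0.001 0 0 0" --pt "0 0 0.001 0 0 0" --pt "0 0 0 0 0 0"

```text
time: 4.55
ee_pos: [0.5945, -0.0439, 0.0755]
eef_rot: [0.99, 0.138, 0.0, -0.0]
ft_force: [-5.7, 0.7, 12.2]
width: 0.001
```

step_arm --pt "0 0 0.001 0 0 0" --pt "0 0 0 0 0 0"

```text
time: 4.75
ee_pos: [0.5945, -0.044, 0.0754]
eef_rot: [0.99, 0.138, 0.0, -0.001]
ft_force: [-10.3, 0.7, 23.1]
width: 0.0005
```

Step 1 contact is made (0.2 s+, about 12–23 N). I'll ease off and slide along the arc.

step_arm --pt "0 0 -0.0012 0 0 0" --pt "-0.0042 -0.004 0 0 0 0" --pt "-0.0043 -0.0041 0 0 0 0" --pt "-0.0041 -0.0046 0 0 0 0" --pt "-0.0041 -0.0047 0 0 0 0" --pt "-0.0037 -0.005 0 0 0 0" --pt "-0.0037 -0.005 0 0 0 0" --pt "-0.0033 -0.0053 0 0 0 0" --pt "-0.0032 -0.0053 0 0 0 0"

```text
time: 5.65
ee_pos: [0.5553, -0.0162, 0.0755]
eef_rot: [0.99, 0.138, 0.001, 0.0]
ft_force: [3.0, -3.0, 6.4]
width: 0.0002
```

step_arm --pt "-0.0028 -0.0055 0 0 0 0" --pt "-0.0027 -0.0056 0 0 0 0" --pt "-0.0023 -0.0058 0 0 0 0" --pt "0 0 0 0 0 0"

```text
time: 6.05
ee_pos: [0.5427, -0.0016, 0.0755]
eef_rot: [0.99, 0.139, 0.001, 0.0]
ft_force: [-0.6, -1.5, 9.3]
width: 0.0005
```

step_arm --pt "-0.0023 -0.0058 0 0 0 0" --pt "-0.0018 -0.006 0 0 0 0" --pt "-0.0017 -0.006 0 0 0 0" --pt "0 0 0 0 0 0"

```text
time: 6.45
ee_pos: [0.5324, 0.0139, 0.0755]
eef_rot: [0.99, 0.139, 0.001, 0.0]
ft_force: [0.9, -1.2, 8.6]
width: 0.0005
```

step_arm --pt "-0.0013 -0.0061 0 0 0 0" --pt "-0.0012 -0.0061 0 0 0 0" --pt "0 0 0 0 0 0"

```text
time: 6.75
ee_pos: [0.5266, 0.0249, 0.0754]
eef_rot: [0.99, 0.139, 0.001, 0.0]
ft_force: [1.1, -2.3, 8.5]
width: 0.0008
```

step_arm --pt "-0.0007 -0.0061 0 0 0 0" --pt "0 0 0 0 0 0"

```text
time: 6.95
ee_pos: [0.5242, 0.0304, 0.0753]
eef_rot: [0.99, 0.139, 0.001, 0.0]
ft_force: [0.4, -1.1, 8.4]
width: 0.0005
```

step_arm --pt "-0.0006 -0.0061 0 0 0 0" --pt "0 0 0 0 0 0"

```text
time: 7.15
ee_pos: [0.5208, 0.0371, 0.0744]
eef_rot: [0.99, 0.139, -0.0, -0.0]
ft_force: [0.5, -0.4, 0.2]
width: 0.0005
```

The slot is felt: the force fell to 0 and the tip dropped 1 mm. The slot middle by touch is about 11 mm on (≈195°), which agrees with the image. I'll centre on it and press.

step_arm --pt "-0.0003 -0.0053 0 0 0 0" --pt "-0.0002 -0.0053 0 0 0 0" --pt "0 0 0.002 0 0 0" --pt "0 0 0.002 0 0 0" --pt "0 0 0.001 0 0 0" --pt "0 0 0 0 0 0"

```text
time: 7.75
ee_pos: [0.5181, 0.046, 0.0695]
eef_rot: [0.99, 0.138, -0.0, 0.0]
ft_force: [-0.5, 0.3, -0.2]
width: 0.0007
```

step_arm --pt "0 0 0.001 0 0 0" --pt "0 0 0.001 0 0 0" --pt "0 0 0.001 0 0 0" --pt "0 0 0 0 0 0"

```text
time: 8.15
ee_pos: [0.5182, 0.0462, 0.0667]
eef_rot: [0.99, 0.138, 0.0, -0.0]
ft_force: [0.2, -0.0, 1.3]
width: 0.0007
```

step_arm --pt "0 0 0.001 0 0 0" --pt "0 0 0.001 0 0 0" --pt "0 0 0.001 0 0 0" --pt "0 0 0 0 0 0"

```text
time: 8.55
ee_pos: [0.5182, 0.0462, 0.0636]
eef_rot: [0.99, 0.139, 0.0, 0.0]
ft_force: [-0.8, -0.5, 2.8]
width: 0.0009
```

step_arm --pt "0 0 0.001 0 0 0" --pt "0 0 0.001 0 0 0" --pt "0 0 0.001 0 0 0" --pt "0 0 0 0 0 0"

```text
time: 8.95
ee_pos: [0.5183, 0.0462, 0.0613]
eef_rot: [0.99, 0.138, 0.0, -0.0]
ft_force: [-4.0, -0.9, 14.5]
width: 0.0006
```

step_arm --pt "0 0 0.001 0 0 0" --pt "0 0 0 0 0 0" --pt "0 0 0 0 0 0"

```text
time: 9.25
ee_pos: [0.5184, 0.0462, 0.0612]
eef_rot: [0.99, 0.138, -0.0, -0.001]
ft_force: [-10.9, -1.9, 27.1]
width: 0.0005
```

The key is at its hard stop: TCP z 0.0612 is 14.3 mm below the rim contact, and the force rose to 27 N. I'll lift straight off, then back away.

step_arm --pt "0 0 -0.003 0 0 0" --pt "0 0 -0.01 0 0 0" --pt "0 0 -0.03 0 0 0" --pt "0 0 -0.03 0 0 0" --pt "0 0 -0.03 0 0 0" --pt "0 0 -0.03 0 0 0" --pt "0 0 -0.03 0 0 0" --pt "0 0 0 0 0 0" --pt "0 0 0 0 0 0" --pt "0 0 0 0 0 0"

```text
time: 10.25
ee_pos: [0.5176, 0.0463, 0.2219]
eef_rot: [0.99, 0.139, -0.001, 0.0]
ft_force: [0.0, 0.1, -0.3]
width: 0.0003
```

```bash
python3 - <<'E'
from bench import *
import cv2
s=read_state();print(s["time"],s["ee_pos"],s["ft_force"],s["joint_vel"].round(3))
cv2.imwrite("pics/w3.png",cv2.resize(camera("wrist")[:,:,::-1],(800,600),interpolation=cv2.INTER_CUBIC))
E
```

```text
10.25 [0.51762656 0.04634711 0.22185551] [ 0.01610571  0.10269125 -0.32211941] [ 0.     0.009 -0.001  0.005  0.001  0.002  0.001]
```

View pics/w3.png

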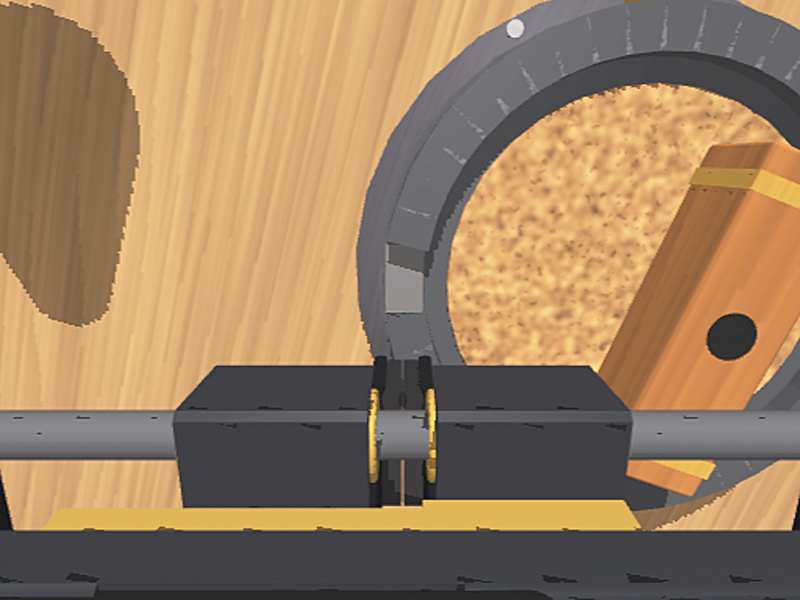

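The key pad (386–423, 265–312) now sits deeper, with a taller slot wall showing (y 243–270, against about 233–250 before). The mallet head is unmoved and the hand is clear, so I'm handing in.

```bash
python3 -c "
from bench import *
print(close_job())"
```

```text
the job is handed in; nothing more can be done
None
```

I pressed the turntable's brake key fully down and handed the job in at about 10 s of the 64 s; the hand-in gave no verdict.

- **Touch:** with the gripper shut, I touched the rim about 8 mm from the right stud's rim point, at 12–23 N.
- **Slide:** I ran along the rim at about 6–9 N. The slot showed where the force fell to 0 and the tip dropped about 1 mm, at the angle the images gave (about 195°).
- **Press:** I centred on the slot and pressed the key to its stop. The tool ended 14.3 mm below the rim contact (14 mm expected for a key that is down), and the wrist force rose to 27 N. I then lifted straight off.

**Last checks:** the wrist picture shows the key sunk deeper in the slot and the mallet head where it lay. The wrist force is about 0 N, and the hand stands clear at z = 0.22 m. I did not look again at the other loose things, but the tool never went near them below z = 0.22 m. No check failed or disagreed.

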